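Open the fraction collector and hold up its vial rack

ROBOT

A 6-joint arm with a two-finger parallel gripper is mounted at the origin on the work surface. World frame = base frame: x ahead of the robot, y to its left, z up, the work surface at z = 0. Lengths are in m, angles in rad, forces in N, time in s.
With the tool pointing down it reaches from about 0.35 to 0.775 m from the base axis. Payload 5.5 kg.
Tool frame: the origin (TCP) lies between the finger pads; the fingertips stand 19 mm ahead of it and the grasp point (between the pads) is the TCP; z points along the fingers, y is the line along which they close (so a half turn about z gives the same grasp; the last joint's range is limited). The gripper opens to 85 mm and grips with 20 to 120 N. Pads are 22 mm wide; open, the fingers measure 114 mm over their backs; the gripper's body (76 mm by 85 mm) begins 54 mm behind the grasp point. The pads swing forward as they close: fully open they stand 13 mm farther back than shut.
Start: joints at [0.965, 0.313, 0.046, 1.304, 0, 1.431], TCP at [0.258, 0.514, 0.25] pointing down, gripper open.
Joint ranges: [-2.76, 2.76], [-0.86, 1.69], [-1.03, 1.26], [-2.2, 2.34], [-1.47, 1.5], [-3.14, 3.14]. Speed limits (rad/s): [2.57, 2.57, 3.14, 3.14, 3.14, 3.14].

INTERFACE

Orientations are given as a unit quaternion [w, x, y, z].
In Python, from workcell import env gives the robot as it stands.
- The arm moves only by the shell command python3 -m pendant 'ROWS' [FORCE]. ROWS is JSON, a list of rows, each an object with "travel": the shift along the tool's x, y, z scaled (see below), a list of three; "rot": the turn, a rotation vector about the tool's x, y, z scaled (see below), a list of three; "fingers": the opening, from -1 (shut) to 1 (fully open). In form: [{"travel": [dx, dy, dz], "rot": [wx, wy, wz], "fingers": fingers}, ...]. A call has 1 to 10 rows; each row is the pose to reach, as a shift and turn from the pose commanded when the call began, along the tool's axes at that moment; what a row does not reach only later rows make up. The controller multiplies each number of a shift by 0.12 m and each number of a turn by 60 degrees. A row lasts 1/10 s, in which the tool goes at most 50 mm and 8.59 degrees, less where a joint would pass 70% of its speed; a pose out of reach is approached as far as the arm can. A call with a number of a shift or a turn outside -1 to 1 is refused whole. A call with a gripper value outside its range is refused whole. The fingers move at their own pace and stop on an object; FORCE is the grip in N (left out, the last holds). Time passes only in rows, so rows that repeat a pose let the fingers close. It gives the time, the measured TCP pose, the force, the opening and the grip force at its end, in the units of the state.
- env.get_state(): the state, without advancing time (a new reading comes with each control period).
- env.read_camera(name): name is "scene" or "top"; returns (picture, depth): 384x512x3 uint8, blue, green, red; 384x512 float32, m along the optical axis (not along the pixel's ray), 0 where there is no reading.
- env.camera_model(name): a dict with "fovy" (degrees; the focal length in pixels is half the picture's height over the tangent of half this angle, whatever the lens; pixels are square), "cx", "cy" (the principal point, pixels), "rvec" (rotation vector, rad) and "tvec" (3), from world to camera coordinates, as OpenCV has them. Camera axes: x right, y down, z forward; pixel columns grow to the right and rows downward; lengths in m; the calibration is good to about 2 mm. A picture is of the moment at which its call begins. camera_model takes no time and is no camera call.
- env.hand_in(): hands the job in; it is judged then, once.
Trained networks look in the newest picture that a camera, given by its name, has taken for a name from the list of things; names that differ only in an ending like _2 or _b are one class to them, and where a whole thing is asked for, a point or a joint stands for the part that bears it (a point fixed in the world has none). Each returns a list of dicts, best first, with "conf" (0 to 1); they miss things now and then, are a little off and sometimes report something else, mostly with a low value. They report only what shows in the picture. A call takes as long as a camera call.
- env.outline_of(camera, target): "mask" (384x512 bool, what is visible of it) and "xy" ([column, row] in pixels, amid what is visible of it).
The state is a dict: "clock": time; "joint_pos": joint angles; "qvel": joint speeds; "tau": joint torques, N m; "tcp_pos": TCP position; "orientation": TCP orientation; "wrist_force": force on the tool from outside, world axes, zero at the start; "ft_torque": the same for the moment, N m; "finger_gap": finger opening in m; "grip_force": force on a finger pad.
Only numpy, scipy, OpenCV 4.12 (cv2) and the standard library are available. Lean on these libraries where they do the work, as an engineer would, in place of code of your own. Each camera call takes 0.05 s, during which the arm holds its last target. There are 200 camera calls.

TASK

Turn the fraction collector's hinged cover right over, so that it lies flat on the other half of the instrument with its white face up. Then take the orange vial rack by its yellow handle, lift it out of the well with all its vials until its underside is about 6 cm above the rim, and finish holding it there above the well, still and level, without letting go. Never tip the rack, and leave the bottle, jar, beaker, tip box and red cap on the bench alone.

Things in the scene. Friction and masses are not known exactly. Their poses are not given: they have to be found in the camera images.
- collector: Fraction collector, a white instrument fixed to the bench, 180 (its x) x 260 (its y) x 118 mm high, red strip and green display on its -x front. Origin: centre of its underside. Its -y half is an open-topped well 160 (x) x 108 (y) mm inside, floor 12 mm above the bench, rim 118 mm, walls 10 mm thick; its +y half is a closed block with a flat grey top at 118 mm. A hinged cover lies over the well.
- hinge (a point): Mid-point of the cover's hinge axis, 124 mm above the bench at the collector's middle. The axis runs along the collector's x.
- cover (a joint): Angle of the flip-over cover: 0 = lying flat over the well (dark blue face up), pi/2 = upright, pi = turned right over, lying flat above the closed +y half with its white face up (end stop). The hinge is stiff: the cover stays where it is left, and about 3 N at its pull bar moves it. Cover plate 176 x 118 x 6 mm, its far edge 128 mm from the hinge axis, 0.25 kg.
- cover_bar (a point): Centre of the cover's red round pull bar: 12 mm diameter, 34 mm long, parallel to the hinge (collector's x), 158 mm from the hinge axis, standing 30 mm off the cover's free edge on a 14 mm wide steel stem. Gripped on its two ends (34 mm apart) the bar can turn between the finger pads.
- well (a point): Centre of the well's floor, 66 mm towards -y from the collector's origin, 12 mm above the bench.
- rack: Loose orange vial rack standing on the well's floor, 96 (its x) x 84 (its y) mm; origin: centre of its underside. Two rows of three cells, 36 mm high, at x = -31 and +31 mm. A carrying handle runs over its middle. 0.25 kg plus four vials.
- rack_handle (a point): Centre of the rack's yellow handle bar, 88 mm above the rack's underside: 84 mm long along the rack's y, 12 mm thick along its x, 14 mm high, open underneath between two end posts at y = -37 and +37 mm. Take it across its 12 mm; the vials' caps end 34 mm below this point.
- vial1: Amber glass vial with a blue cap, standing loose in a cell of the rack, 20 mm diameter, 50 mm tall, 0.03 kg; origin: centre of its underside, 4 mm above the rack's underside.
- vial2: Amber glass vial with a blue cap, standing loose in a cell of the rack, 20 mm diameter, 50 mm tall, 0.03 kg; origin: centre of its underside, 4 mm above the rack's underside.
- vial3: Amber glass vial with a blue cap, standing loose in a cell of the rack, 20 mm diameter, 50 mm tall, 0.03 kg; origin: centre of its underside, 4 mm above the rack's underside.
- vial4: Amber glass vial with a blue cap, standing loose in a cell of the rack, 20 mm diameter, 50 mm tall, 0.03 kg; origin: centre of its underside, 4 mm above the rack's underside.
- buffer_bottle: Loose clear bottle, blue cap, yellow band, 70 mm diameter, 150 mm tall; bystander, not to be disturbed. Origin: centre of its underside.
- salt_jar: Loose jar with red lid, 64 mm diameter, 90 mm tall; bystander, not to be disturbed. Origin: centre of its underside.
- beaker: Loose clear beaker, 72 mm diameter, 95 mm tall; bystander, not to be disturbed. Origin: centre of its underside.
- tip_box: Loose green box with a clear lid, 120 x 85 x 65 mm; bystander, not to be disturbed. Origin: centre of its underside.
- column_cap: Loose red cylinder 44 mm diameter, 40 mm tall; bystander, not to be disturbed. Origin: centre of its underside.

How it is judged:
On the way:
1. the cover is turned right over, white face up, while the rack still stands in the well (value of joint cover above 2.95 rad and height (world z) of rack below 0.03 m), for 0.2 s.
At the end, for the whole second after the job is handed in: Ends holding: cover turned over (above 2.95 rad); rack held by the fingers, underside over 155 mm above the bench, within 80 mm of the well centre, touching no part of the collector, tilt under 0.1 rad, slower than 0.02 m/s and 0.15 rad/s, all four vials standing in it (value of joint cover above 2.95 rad and height (world z) of rack above 0.155 m and angle between rack's own z axis and vertical below 0.1 rad and horizontal distance between rack and well below 0.08 m and linear speed of rack below 0.02 m/s and angular speed of rack below 0.15 rad/s and contact force between rack and the fingers above 1 N and contact force between rack and collector below 0.05 N and z of each of vial1, vial2, vial3, vial4 in the frame of rack below 0.02 m and distance between each of vial1, vial2, vial3, vial4 and rack below 0.055 m); the arm keeps its last pose, push and grip.
It fails at once if the rack is tipped by more than 0.35 rad (angle between rack's own z axis and vertical above 0.35 rad).
It fails at once if a bystander on the bench is moved by more than 30 mm (distance of any of buffer_bottle, salt_jar, beaker, tip_box, column_cap from where it was at the start of the episode above 0.03 m).
It also fails if it takes over 58 s, if anything falls off the work surface, if the arm or the gripper's body presses on something with over 40 N, if the wrist force passes 120 N, or if a joint passes its speed limit or range.

## Working session

There is one attempt and no reset: what is moved stays moved. The work goes in short steps, Python scripts to look and compute and a shell command to move; the robot and the scene stay as the last step left them, time stands still between calls to the robot, and variables do not carry over. Pictures are saved under pics/ and viewed, at most 10 in all, crops included, and the job is handed in when it is done.

```bash
ls; mkdir -p pics; cat > h.py <<'E'
import numpy as np, cv2
from workcell import env
from scipy.spatial.transform import Rotation as R
def cloud(name):
    img,d=env.read_camera(name); m=env.camera_model(name)
    f=192/np.tan(np.radians(m["fovy"])/2)
    v,u=np.mgrid[0:384,0:512]
    P=np.stack([(u-m["cx"])/f*d,(v-m["cy"])/f*d,d],-1)
    Rm=R.from_rotvec(np.ravel(m["rvec"])).as_matrix()
    W=(P-np.ravel(m["tvec"]))@Rm
    W[d<=0]=np.nan
    return img,W
def st():
    s=env.get_state(); 
    print({k:np.round(s[k],4).tolist() for k in s if k not in("tau","qvel")}); return s
def togo(p,Rt=None):
    "tool-axes shift units and rot units to reach world p, matrix Rt"
    s=env.get_state(); q=s["orientation"]; C=R.from_quat([q[1],q[2],q[3],q[0]])
    t=C.inv().apply(np.array(p)-s["tcp_pos"])/0.12
    r=np.zeros(3) if Rt is None else (C.inv()*R.from_matrix(Rt)).as_rotvec()/np.radians(60)
    return np.round(t,3),np.round(r,3)
E
cat > a.py <<'E'
from h import *
s=st()
for c in("scene","top"):
    img,W=cloud(c); cv2.imwrite(f"pics/{c}0.png",img); np.save(c+"W.npy",W); print(c, env.camera_model(c))
    for n in["cover_bar","cover","collector","rack_handle","buffer_bottle","salt_jar","beaker","tip_box","column_cap"]:
        for o in env.outline_of(c,n)[:2]:
            m=o["mask"]; w=W[m]; w=w[~np.isnan(w[:,0])]
            print(n,round(o["conf"],2),np.round(o["xy"]),m.sum(),np.round(np.median(w,0),3) if len(w) else 0,np.round(np.percentile(w,[3,97],axis=0),3).tolist() if len(w) else 0)
E
python3 a.py; python3 -c "
import cv2,numpy as np
cv2.imwrite('pics/both.png',cv2.resize(np.vstack([cv2.imread('pics/scene0.png'),cv2.imread('pics/top0.png')]),(400,600)))"
```

```text
pics
{'clock': 0.0, 'joint_pos': [0.9654, 0.314, 0.0449, 1.3036, 0.0, 1.4312], 'tcp_pos': [0.258, 0.5133, 0.2494], 'orientation': [-0.0003, 0.2308, 0.973, -0.0009], 'wrist_force': [-0.2204, 0.2214, -0.511], 'ft_torque': [0.0162, -0.0033, -0.0148], 'grip_force': 0.0, 'finger_gap': 0.0857}
scene {'fovy': 56.912593432290464, 'cx': 255.4336758297664, 'cy': 190.2830906264435, 'rvec': array([ 1.17761748,  2.47635357, -0.82706043]), 'tvec': array([ 0.39701768, -0.30261308,  1.31061343])}
cover_bar 0.61 [225. 158.] 2229 [ 0.595 -0.134  0.129] [[0.506, -0.215, 0.124], [0.673, -0.076, 0.132]]
cover 0.64 [226. 159.] 2298 [ 0.595 -0.133  0.129] [[0.503, -0.215, 0.119], [0.673, -0.074, 0.132]]
collector 0.68 [250. 187.] 7346 [ 0.613 -0.046  0.119] [[0.501, -0.183, 0.015], [0.679, 0.068, 0.131]]
collector 0.24 [177. 114.] 1144 [ 0.481 -0.445  0.059] [[0.411, -0.505, 0.003], [0.528, -0.422, 0.069]]
rack_handle 0.64 [139. 152.] 639 [ 0.694 -0.408  0.064] [[0.661, -0.45, 0.004], [0.717, -0.395, 0.093]]
rack_handle 0.57 [178. 115.] 1105 [ 0.485 -0.444  0.06 ] [[0.415, -0.502, 0.005], [0.528, -0.422, 0
[... 1197 characters left out ...]
0.133]]
buffer_bottle 0.7 [127. 188.] 431 [0.585 0.418 0.102] [[0.562, 0.396, 0.013], [0.62, 0.453, 0.151]]
salt_jar 0.81 [364. 169.] 320 [ 0.676 -0.42   0.085] [[0.653, -0.448, 0.018], [0.708, -0.397, 0.094]]
beaker 0.96 [118. 228.] 432 [0.449 0.464 0.041] [[0.416, 0.417, -0.002], [0.478, 0.484, 0.097]]
beaker 0.72 [124. 188.] 437 [0.586 0.418 0.102] [[0.562, 0.397, 0.016], [0.621, 0.454, 0.151]]
tip_box 0.67 [378. 230.] 961 [ 0.463 -0.459  0.063] [[0.407, -0.504, 0.009], [0.52, -0.424, 0.071]]
column_cap 0.59 [157. 161.] 141 [0.709 0.335 0.037] [[0.691, 0.316, 0.003], [0.729, 0.356, 0.045]]
column_cap 0.23 [268. 194.] 4339 [ 0.57 -0.07  0.12] [[0.484, -0.195, 0.018], [0.663, 0.055, 0.133]]
```

View pics/scene0.png

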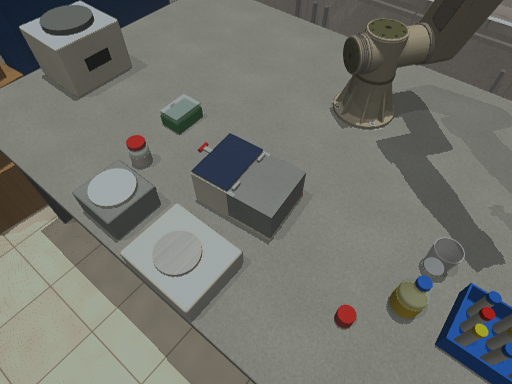

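View pics/top0.png

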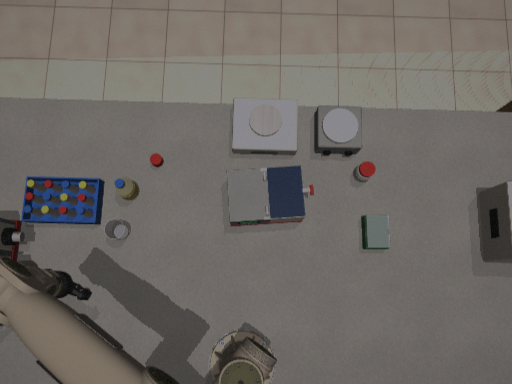

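The top view shows the collector at about (265,195), its blue cover on the right and the red pull bar at (311,189). The bystanders are well clear. Next I measure the collector's yaw and the bar.

```bash
cat > b.py <<'E'
from h import *
for c in("scene","top"):
    img=cv2.imread(f"pics/{c}0.png"); W=np.load(c+"W.npy"); x,y,z=np.moveaxis(W,-1,0)
    hsv=cv2.cvtColor(img,cv2.COLOR_BGR2HSV); h,s_,v=np.moveaxis(hsv.astype(int),-1,0)
    reg=(abs(x-.58)<.15)&(y>-.3)&(y<.12)
    blue=reg&(h>100)&(h<130)&(s_>100)&(z>.1)
    rd=reg&((h<8)|(h>172))&(s_>120)&(y<-.18)
    top=reg&(z>.108)&(z<.14)&(y>-.2)
    for n,m in(("blue",blue),("top",top)):
        w=W[m]; r=cv2.minAreaRect(w[:,:2].astype(np.float32)); print(c,n,m.sum(),np.round(np.median(w[:,2]),4),np.round(r[0],4),np.round(r[1],4),round(r[2],2))
    w=W[rd]; print("red",len(w),np.round(w.mean(0),4),np.round(w.min(0),4),np.round(w.max(0),4)); print(np.round(w[:40:2],3).tolist())
E
python3 b.py
```

```text
scene blue 1966 0.1291 [ 0.5871 -0.1337] [0.1771 0.1177] 4.62
scene top 5241 0.1205 [ 0.5809 -0.0673] [0.1836 0.2652] 5.43
red 39 [ 0.5969 -0.2221  0.1315] [ 0.5777 -0.2282  0.1267] [ 0.6129 -0.2171  0.136 ]
[[0.58, -0.228, 0.132], [0.585, -0.227, 0.133], [0.582, -0.222, 0.133], [0.589, -0.227, 0.132], [0.585, -0.223, 0.131], [0.58, -0.221, 0.129], [0.593, -0.223, 0.133], [0.589, -0.219, 0.133], [0.6, -0.225, 0.134], [0.595, -0.221, 0.132], [0.603, -0.226, 0.132], [0.598, -0.223, 0.129], [0.608, -0.224, 0.133], [0.604, -0.22, 0.132], [0.613, -0.224, 0.132], [0.607, -0.222, 0.13], [0.604, -0.217, 0.13], [0.613, -0.22, 0.131], [0.607, -0.218, 0.128], [0.611, -0.219, 0.127]]
top blue 1216 0.1268 [ 0.5848 -0.1341] [0.1723 0.1136] 5.35
top top 3859 0.1212 [ 0.5801 -0.0681] [0.1818 0.2633] 5.49
red 28 [ 0.5896 -0.2223  0.1242] [ 0.5003 -0.2295 -0.0063] [ 0.6085 -0.1926  0.136 ]
[[0.609, -0.219, 0.127], [0.608, -0.225, 0.132], [0.603, -0.221, 0.135], [0.602, -0.219, 0.126], [0.601, -0.225, 0.132], [0.596, -0.221, 0.136], [0.594, -0.222, 0.132], [0.591, -0.222, 0.129], [0.588, -0.223, 0.127], [0.584, -0.219, 0.125], [0.583, -0.225, 0.135], [0.579, -0.222, 0.133], [0.58, -0.229, 0.13], [0.579, -0.227, 0.118]]
```

```bash
python3 -m pendant '[{"travel":[0,0,0],"rot":[0,0,0.967],"fingers":-0.1},{"travel":[0,0,0],"rot":[0,0,0.967],"fingers":-0.1},{"travel":[0,0,0],"rot":[0,0,0.967],"fingers":-0.1},{"travel":[0,0,0],"rot":[0,0,0.967],"fingers":1},{"travel":[0,0,0],"rot":[0,0,0.967],"fingers":1},{"travel":[0,0,0],"rot":[0,0,0.967],"fingers":1},{"travel":[0,0,0],"rot":[0,0,0.967],"fingers":1},{"travel":[0,0,0],"rot":[0,0,0.967],"fingers":1}]'
for i in 1; do python3 -m pendant '[{"travel":[-0.3,0.1,0],"rot":[0,0,0],"fingers":1},{"travel":[-0.6,0.2,0],"rot":[0,0,0],"fingers":1},{"travel":[-0.91,0.32,0],"rot":[0,0,0],"fingers":1},{"travel":[-0.91,0.32,0],"rot":[0,0,0],"fingers":1}]'; done
python3 -c "
from h import *
st();a=np.radians(5.3);c,s=np.cos(a),np.sin(a)
print(togo([.594,-.223,.25],np.array([[-s,c,0],[c,s,0],[0,0,-1]])))"
```

```text
clock: 1.8
tcp_pos: [0.2583, 0.5138, 0.2503]
orientation: [0.0, 0.674, 0.739, 0.0]
wrist_force: [-0.1, -0.8, 0.2]
finger_gap: 0.0854
grip_force: 0.0
clock: 2.2
tcp_pos: [0.3079, 0.4054, 0.2506]
orientation: [0.001, 0.674, 0.739, -0.0]
wrist_force: [-0.6, 0.2, 0.2]
finger_gap: 0.0856
grip_force: 0.0
{'clock': 2.2, 'joint_pos': [0.7641, 0.1858, -0.1207, 1.2649, -0.0012, 2.2438], 'tcp_pos': [0.3079, 0.4054, 0.2506], 'orientation': [0.0006, 0.6742, 0.7386, -0.0003], 'wrist_force': [-0.6323, 0.1529, 0.2257], 'ft_torque': [0.0035, 0.0248, -0.0093], 'grip_force': 0.0, 'finger_gap': 0.0856}
(array([-5.432,  1.898,  0.012]), array([ 0.   ,  0.001, -0.001]))
```

```bash
python3 -m pendant '[{"travel":[-0.4,0.14,0],"rot":[0,0,0],"fingers":1},{"travel":[-0.8,0.28,0],"rot":[0,0,0],"fingers":1},{"travel":[-1,0.35,0],"rot":[0,0,0],"fingers":1}]' >/dev/null
python3 -m pendant '[{"travel":[-0.4,0.14,0],"rot":[0,0,0],"fingers":1},{"travel":[-0.8,0.28,0],"rot":[0,0,0],"fingers":1},{"travel":[-1,0.35,0],"rot":[0,0,0],"fingers":1}]' >/dev/null
python3 -m pendant '[{"travel":[-0.4,0.14,0],"rot":[0,0,0],"fingers":1},{"travel":[-0.8,0.28,0],"rot":[0,0,0],"fingers":1},{"travel":[-1,0.35,0],"rot":[0,0,0],"fingers":1}]' >/dev/null
python3 -m pendant '[{"travel":[-0.4,0.14,0],"rot":[0,0,0],"fingers":0.5},{"travel":[-0.8,0.28,0],"rot":[0,0,0],"fingers":0.5},{"travel":[-1,0.35,0],"rot":[0,0,0],"fingers":0.5}]' >/dev/null
python3 -m pendant '[{"travel":[-0.4,0.14,0],"rot":[0,0,0],"fingers":0.5},{"travel":[-0.8,0.28,0],"rot":[0,0,0],"fingers":0.5},{"travel":[-1,0.35,0],"rot":[0,0,0],"fingers":0.5}]' >/dev/null
python3 -m pendant '[{"travel":[-0.2,0.1,0],"rot":[0,0,0],"fingers":0.5},{"travel":[-0.43,0.15,0],"rot":[0,0,0],"fingers":0.5},{"travel":[-0.43,0.15,0],"rot":[0,0,0],"fingers":0.5},{"travel":[-0.43,0.15,0],"rot":[0,0,0],"fingers":0.5}]'
cat > g.py <<'E'
from h import *
import sys
st();a=np.radians(5.3);c,s=np.cos(a),np.sin(a)
print(togo([float(v) for v in sys.argv[1:4]],np.array([[-s,c,0],[c,s,0],[0,0,-1]])))
E
python3 g.py .594 -.223 .126
```

```text
clock: 4.1
tcp_pos: [0.5939, -0.2192, 0.2497]
orientation: [-0.001, 0.673, 0.739, 0.0]
wrist_force: [-0.1, 0.6, 0.7]
finger_gap: 0.0638
grip_force: 0.0
{'clock': 4.1, 'joint_pos': [-0.4806, 0.4306, 0.2157, 1.3569, 0.0005, 0.997], 'tcp_pos': [0.5939, -0.2192, 0.2497], 'orientation': [-0.0006, 0.6734, 0.7393, 0.0001], 'wrist_force': [-0.1215, 0.5728, 0.6778], 'ft_torque': [-0.0068, -0.0008, 0.0102], 'grip_force': 0.0, 'finger_gap': 0.0638}
(array([-3.30e-02, -1.00e-03,  1.03e+00]), array([-0.001, -0.001,  0.001]))
```

```bash
python3 -m pendant '[{"travel":[-0.03,0,0.2],"rot":[0,0,0],"fingers":0.5},{"travel":[-0.03,0,0.4],"rot":[0,0,0],"fingers":0.5},{"travel":[-0.03,0,0.6],"rot":[0,0,0],"fingers":0.5},{"travel":[-0.03,0,0.8],"rot":[0,0,0],"fingers":0.5},{"travel":[-0.03,0,0.9],"rot":[0,0,0],"fingers":0.5},{"travel":[-0.03,0,1],"rot":[0,0,0],"fingers":0.5},{"travel":[-0.03,0,1],"rot":[0,0,0],"fingers":0.5}]'
python3 -m pendant '[{"travel":[0,0,0.02],"rot":[0,0,0],"fingers":-1},{"travel":[0,0,0.02],"rot":[0,0,0],"fingers":-1},{"travel":[0,0,0.02],"rot":[0,0,0],"fingers":-1},{"travel":[0,0,0.02],"rot":[0,0,0],"fingers":-1},{"travel":[0,0,0.02],"rot":[0,0,0],"fingers":-1},{"travel":[0,0,0.02],"rot":[0,0,0],"fingers":-1},{"travel":[0,0,0.02],"rot":[0,0,0],"fingers":-1},{"travel":[0,0,0.02],"rot":[0,0,0],"fingers":-1}]' 40
python3 g.py .594 -.223 .125
```

```text
clock: 4.8
tcp_pos: [0.5934, -0.2218, 0.1291]
orientation: [-0.001, 0.673, 0.739, -0.0]
wrist_force: [0.1, -0.7, -0.0]
finger_gap: 0.064
grip_force: 0.0
clock: 5.6
tcp_pos: [0.5948, -0.223, 0.1282]
orientation: [0.001, 0.674, 0.739, 0.0]
wrist_force: [4.8, -0.4, -0.2]
finger_gap: 0.0331
grip_force: 39.8
{'clock': 5.6, 'joint_pos': [-0.4852, 0.4843, -0.0017, 1.0831, 0.0005, 0.9932], 'tcp_pos': [0.5948, -0.223, 0.1282], 'orientation': [0.0008, 0.6737, 0.739, 0.0005], 'wrist_force': [4.7666, -0.4352, -0.1697], 'ft_torque': [0.0587, -0.8339, 0.003], 'grip_force': 39.7716, 'finger_gap': 0.0331}
(array([ 0.001, -0.007,  0.027]), array([ 0.002,  0.   , -0.   ]))
```

```bash
python3 -m pendant '[{"travel":[0.016,0,-0.206],"rot":[0,0,0],"fingers":-1},{"travel":[0.064,0,-0.407],"rot":[0,0,0],"fingers":-1},{"travel":[0.144,0,-0.598],"rot":[0,0,0],"fingers":-1},{"travel":[0.252,0,-0.774],"rot":[0,0,0],"fingers":-1},{"travel":[0.386,0,-0.931],"rot":[0,0,0],"fingers":-1},{"travel":[0.386,0,-0.931],"rot":[0,0,0],"fingers":-1}]'
python3 -c "
from h import *
img,W=cloud('scene');cv2.imwrite('pics/s1.png',img[100:280,120:400])"
```

```text
clock: 6.2
tcp_pos: [0.5902, -0.1746, 0.2415]
orientation: [0.0, 0.673, 0.74, 0.001]
wrist_force: [3.7, 0.7, -2.8]
finger_gap: 0.0329
grip_force: 41.7
```

View pics/s1.png

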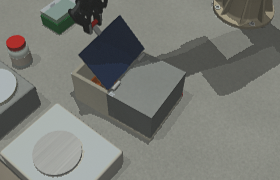

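The cover follows at about 45°, with the fingers still on the bar (crop pixel ~(95,25)). I continue the arc.

```bash
python3 -m pendant '[{"travel":[0.157,0,-0.134],"rot":[0,0,0],"fingers":-1},{"travel":[0.333,0,-0.242],"rot":[0,0,0],"fingers":-1},{"travel":[0.524,0,-0.321],"rot":[0,0,0],"fingers":-1},{"travel":[0.725,0,-0.37],"rot":[0,0,0],"fingers":-1},{"travel":[0.931,0,-0.386],"rot":[0,0,0],"fingers":-1},{"travel":[0.931,0,-0.386],"rot":[0,0,0],"fingers":-1}]'
python3 -m pendant '[{"travel":[0.206,0,0.016],"rot":[0,0,0],"fingers":-1},{"travel":[0.407,0,0.064],"rot":[0,0,0],"fingers":-1},{"travel":[0.598,0,0.144],"rot":[0,0,0],"fingers":-1},{"travel":[0.774,0,0.252],"rot":[0,0,0],"fingers":-1},{"travel":[0.931,0,0.386],"rot":[0,0,0],"fingers":-1},{"travel":[0.931,0,0.386],"rot":[0,0,0],"fingers":-1}]'
```

```text
clock: 6.85
tcp_pos: [0.5796, -0.064, 0.2866]
orientation: [0.001, 0.673, 0.74, 0.0]
wrist_force: [2.5, 0.1, 4.6]
finger_gap: 0.0324
grip_force: 41.8
clock: 7.45
tcp_pos: [0.5687, 0.0487, 0.2391]
orientation: [-0.001, 0.673, 0.74, 0.001]
wrist_force: [0.7, 8.1, 8.4]
finger_gap: 0.0327
grip_force: 44.1
```

```bash
python3 -m pendant '[{"travel":[0.134,0,0.157],"rot":[0,0,0],"fingers":-1},{"travel":[0.242,0,0.333],"rot":[0,0,0],"fingers":-1},{"travel":[0.321,0,0.524],"rot":[0,0,0],"fingers":-1},{"travel":[0.36,0,0.725],"rot":[0,0,0],"fingers":-1},{"travel":[0.37,0,0.931],"rot":[0,0,0],"fingers":-1},{"travel":[0.37,0,0.94],"rot":[0,0,0],"fingers":-1},{"travel":[0.37,0,0.94],"rot":[0,0,0],"fingers":-1},{"travel":[0.37,0,0.94],"rot":[0,0,0],"fingers":-1}]'
python3 -c "
from h import *
img,W=cloud('scene');cv2.imwrite('pics/s2.png',img[100:280,120:400])"
```

```text
clock: 8.25
tcp_pos: [0.5645, 0.0928, 0.1259]
orientation: [-0.003, 0.673, 0.74, 0.002]
wrist_force: [1.3, 13.4, -1.1]
finger_gap: 0.0327
grip_force: 50.8
```

View pics/s2.png

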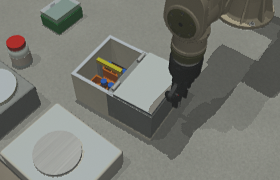

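The cover lies flat, white face up, and the yellow handle shows in the well. Release, rise, and measure the handle.

```bash
python3 -m pendant '[{"travel":[0,0,0],"rot":[0,0,0],"fingers":0.5},{"travel":[0,0,0],"rot":[0,0,0],"fingers":0.5},{"travel":[0,0,0],"rot":[0,0,0],"fingers":0.5},{"travel":[0,0,0],"rot":[0,0,0],"fingers":0.5},{"travel":[0.05,0,-0.2],"rot":[0,0,0],"fingers":0.5},{"travel":[0.1,0,-0.5],"rot":[0,0,0],"fingers":0.5},{"travel":[0.2,0,-0.8],"rot":[0,0,0],"fingers":0.5},{"travel":[0.5,0,-1],"rot":[0,0,0],"fingers":0.5},{"travel":[0.8,0,-1],"rot":[0,0,0],"fingers":0.5},{"travel":[0.8,0,-1],"rot":[0,0,0],"fingers":0.5}]'
cat > c.py <<'E'
from h import *
for c in("scene","top"):
    img,W=cloud(c); cv2.imwrite(f"pics/{c}2.png",img); np.save(c+"W2.npy",W); x,y,z=np.moveaxis(W,-1,0)
    h,s_,v=np.moveaxis(cv2.cvtColor(img,cv2.COLOR_BGR2HSV).astype(int),-1,0)
    reg=(abs(x-.58)<.11)&(y>-.23)&(y<-.05)
    ye=reg&(h>22)&(h<35)&(s_>120)&(z>.08)
    w=W[ye]; print(c,len(w),np.round(w.mean(0),4),np.round(np.median(w[:,2]),4)); t=w[w[:,2]>.1]
    if len(t)>5:
        r=cv2.minAreaRect(t[:,:2].astype(np.float32)); print(len(t),"z>.1 rect",np.round(r[0],4),np.round(r[1],4),round(r[2],2)); print(np.round(t[::max(1,len(t)//25)],3).tolist())
    cov=(abs(x-.57)<.11)&(y>-.03)&(y<.05)&(z>.1); print("cover z",np.round(np.nanpercentile(z[cov],[5,50,95]),4))
    for o in env.outline_of(c,"rack_handle")[:2]+env.outline_of(c,"rack")[:1]+env.outline_of(c,"vial1"):
        q=W[o["mask"]]; print(round(o["conf"],2),np.round(o["xy"]),o["mask"].sum(),np.round(np.nanmedian(q,0),3))
a=cv2.resize(cv2.imread("pics/scene2.png")[120:240,180:320],None,fx=4,fy=4); b=cv2.resize(cv2.imread("pics/top2.png")[150:240,215:320],None,fx=4,fy=4)
cv2.imwrite("pics/zs.png",a);cv2.imwrite("pics/zt.png",b)
E
python3 c.py
```

```text
clock: 9.3
tcp_pos: [0.5562, 0.1887, 0.2481]
orientation: [0.0, 0.672, 0.74, 0.001]
wrist_force: [0.6, 0.4, -0.8]
finger_gap: 0.064
grip_force: 0.0
scene 131 [ 0.5864 -0.1333  0.1065] 0.1076
118 z>.1 rect [ 0.5852 -0.1354] [0.0155 0.0845] 6.08
[[0.585, -0.175, 0.11], [0.585, -0.168, 0.11], [0.586, -0.17, 0.106], [0.596, -0.168, 0.111], [0.587, -0.162, 0.108], [0.593, -0.164, 0.107], [0.586, -0.155, 0.107], [0.594, -0.16, 0.107], [0.588, -0.149, 0.109], [0.58, -0.141, 0.108], [0.589, -0.145, 0.109], [0.582, -0.136, 0.108], [0.592, -0.142, 0.109], [0.585, -0.133, 0.109], [0.59, -0.144, 0.102], [0.586, -0.132, 0.107], [0.581, -0.122, 0.109], [0.592, -0.13, 0.11], [0.586, -0.121, 0.11], [0.577, -0.114, 0.108], [0.586, -0.121, 0.107], [0.58, -0.111, 0.108], [0.588, -0.116, 0.107], [0.582, -0.106, 0.11], [0.589, -0.115, 0.105], [0.584, -0.105, 0.108], [0.577, -0.095, 0.109], [0.584, -0.101, 0.106], [0.588, -0.105, 0.102], [0.584, -0.093, 0.108]]
cover z [0.1157 0.131  0.1337]
0.75 [228. 173.] 495 [ 0.586 -0.153  0.05 ]
0.36 [270. 185.] 2598 [0.577 0.01  0.131]
0.6 [226. 183.] 46 [ 0.619 -0
[... 226 characters left out ...]
 -0.1, 0.109], [0.584, -0.114, 0.112], [0.585, -0.124, 0.107], [0.585, -0.135, 0.109], [0.587, -0.146, 0.1], [0.586, -0.156, 0.105], [0.587, -0.166, 0.106], [0.581, -0.093, 0.106], [0.581, -0.103, 0.11], [0.582, -0.117, 0.107], [0.582, -0.128, 0.108], [0.583, -0.139, 0.102], [0.583, -0.149, 0.104], [0.583, -0.163, 0.106], [0.584, -0.173, 0.104], [0.578, -0.104, 0.106], [0.579, -0.114, 0.1], [0.579, -0.125, 0.106], [0.579, -0.135, 0.106], [0.579, -0.145, 0.105], [0.58, -0.156, 0.102], [0.574, -0.097, 0.108], [0.575, -0.111, 0.102]]
cover z [0.1213 0.1288 0.1347]
0.88 [286. 196.] 506 [ 0.58  -0.142  0.039]
0.38 [259. 196.] 3712 [ 0.574 -0.046  0.122]
0.72 [286. 197.] 499 [ 0.579 -0.142  0.041]
```

View pics/zs.png

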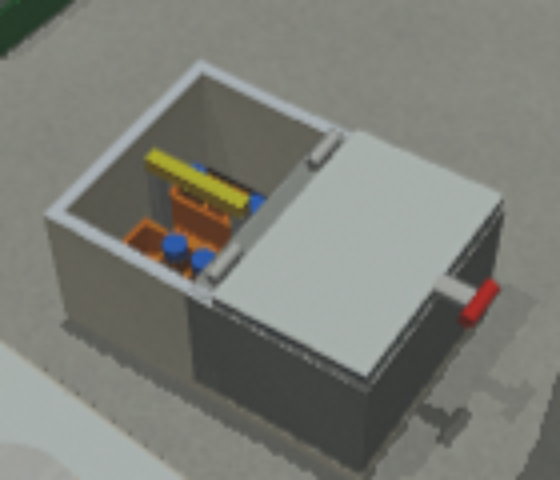

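View pics/zt.png

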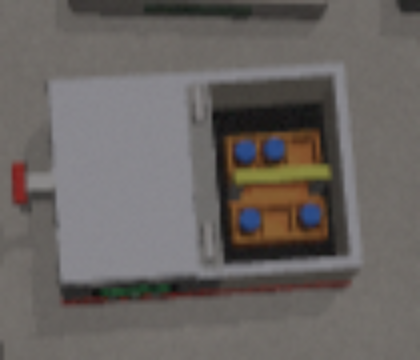

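Everything is as wanted: four blue caps in the rack and the handle at (0.584,-0.134), yaw ≈5.7°. I go above it.

```bash
python3 -m pendant '[{"travel":[-0.3,0,0],"rot":[0,0,0],"fingers":0.3},{"travel":[-0.7,0,0],"rot":[0,0,0],"fingers":0.3},{"travel":[-1,0,0],"rot":[0,0,0],"fingers":0.3}]' >/dev/null
python3 -m pendant '[{"travel":[-0.3,0,0],"rot":[0,0,0],"fingers":0.3},{"travel":[-0.7,0,0],"rot":[0,0,0],"fingers":0.3},{"travel":[-1,0,0],"rot":[0,0,0],"fingers":0.3}]' >/dev/null
python3 -m pendant '[{"travel":[-0.3,0,0],"rot":[0,0,0],"fingers":0.3},{"travel":[-0.6,0,0],"rot":[0,0,0],"fingers":0.3},{"travel":[-0.69,0,0],"rot":[0,0,0],"fingers":0.3},{"travel":[-0.69,0,0],"rot":[0,0,0],"fingers":0.3},{"travel":[-0.69,0,0],"rot":[0,0,0],"fingers":0.3}]'
python3 g.py .584 -.133 .1
```

```text
clock: 10.8
tcp_pos: [0.5856, -0.1354, 0.2466]
orientation: [-0.001, 0.674, 0.739, 0.0]
wrist_force: [-0.7, 0.1, -0.6]
finger_gap: 0.0555
grip_force: 0.0
{'clock': 10.8, 'joint_pos': [-0.361, 0.3663, 0.1126, 1.3179, 0.0007, 1.1179], 'tcp_pos': [0.5856, -0.1354, 0.2466], 'orientation': [-0.0005, 0.6739, 0.7389, 0.0002], 'wrist_force': [-0.6752, 0.1342, -0.5806], 'ft_torque': [0.0091, 0.0332, -0.007], 'grip_force': 0.0, 'finger_gap': 0.0555}
(array([ 0.02 , -0.011,  1.222]), array([-0.   , -0.001, -0.001]))
```

```bash
python3 -m pendant '[{"travel":[0.02,-0.01,0.2],"rot":[0,0,0],"fingers":0.3},{"travel":[0.02,-0.01,0.4],"rot":[0,0,0],"fingers":0.3},{"travel":[0.02,-0.01,0.6],"rot":[0,0,0],"fingers":0.3},{"travel":[0.02,-0.01,0.8],"rot":[0,0,0],"fingers":0.3},{"travel":[0.02,-0.01,0.9],"rot":[0,0,0],"fingers":0.3},{"travel":[0.02,-0.01,1],"rot":[0,0,0],"fingers":0.3},{"travel":[0.02,-0.01,1],"rot":[0,0,0],"fingers":0.3}]'
python3 -m pendant '[{"travel":[0,0,0.1],"rot":[0,0,0],"fingers":0.3},{"travel":[0,0,0.21],"rot":[0,0,0],"fingers":0.3},{"travel":[0,0,0.21],"rot":[0,0,0],"fingers":-1},{"travel":[0,0,0.21],"rot":[0,0,0],"fingers":-1},{"travel":[0,0,0.21],"rot":[0,0,0],"fingers":-1},{"travel":[0,0,0.21],"rot":[0,0,0],"fingers":-1},{"travel":[0,0,0.21],"rot":[0,0,0],"fingers":-1},{"travel":[0,0,0.21],"rot":[0,0,0],"fingers":-1},{"travel":[0,0,0.21],"rot":[0,0,0],"fingers":-1},{"travel":[0,0,0.21],"rot":[0,0,0],"fingers":-1}]' 70
python3 -m pendant '[{"travel":[0,0,0],"rot":[0,0,0],"fingers":-1},{"travel":[0,0,0],"rot":[0,0,0],"fingers":-1},{"travel":[0,0,0],"rot":[0,0,0],"fingers":-1},{"travel":[0,0,0],"rot":[0,0,0],"fingers":-1}]' 

```

```text
clock: 11.5
tcp_pos: [0.5839, -0.1324, 0.1257]
orientation: [-0.001, 0.673, 0.739, -0.0]
wrist_force: [-0.1, -0.2, 0.2]
finger_gap: 0.0557
grip_force: 0.0
clock: 12.5
tcp_pos: [0.5845, -0.1337, 0.1019]
orientation: [0.0, 0.674, 0.739, -0.0]
wrist_force: [-2.2, -1.5, 2.1]
finger_gap: 0.0108
grip_force: 69.5
clock: 12.9
tcp_pos: [0.5845, -0.1337, 0.1018]
orientation: [0.0, 0.674, 0.739, -0.0]
wrist_force: [-3.2, -2.8, 4.5]
finger_gap: 0.0108
grip_force: 69.7
```

```bash
python3 -m pendant '[{"travel":[0,0,-0.05],"rot":[0,0,0],"fingers":-1},{"travel":[0,0,-0.1],"rot":[0,0,0],"fingers":-1},{"travel":[0,0,-0.15],"rot":[0,0,0],"fingers":-1},{"travel":[0,0,-0.2],"rot":[0,0,0],"fingers":-1},{"travel":[0,0,-0.25],"rot":[0,0,0],"fingers":-1},{"travel":[0,0,-0.3],"rot":[0,0,0],"fingers":-1},{"travel":[0,0,-0.3],"rot":[0,0,0],"fingers":-1}]'
python3 -c "
from h import *
img,W=cloud('scene');cv2.imwrite('pics/s3.png',cv2.resize(img[110:240,170:320],None,fx=3,fy=3))"
```

```text
clock: 13.6
tcp_pos: [0.5853, -0.1338, 0.1388]
orientation: [0.001, 0.674, 0.739, 0.0]
wrist_force: [-0.6, -0.5, -4.6]
finger_gap: 0.0108
grip_force: 68.6
```

View pics/s3.png

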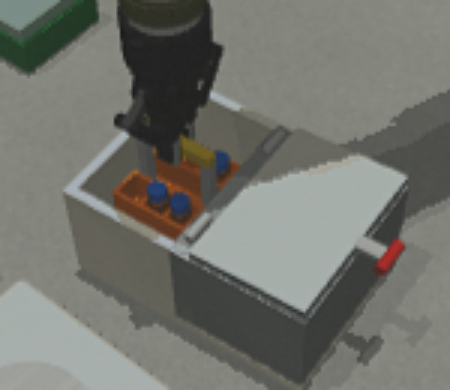

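The rack is rising level with its vials, free of the walls. I continue the lift.

```bash
python3 -m pendant '[{"travel":[0,0,-0.08],"rot":[0,0,0],"fingers":-1},{"travel":[0,0,-0.18],"rot":[0,0,0],"fingers":-1},{"travel":[0,0,-0.28],"rot":[0,0,0],"fingers":-1},{"travel":[0,0,-0.38],"rot":[0,0,0],"fingers":-1},{"travel":[0,0,-0.48],"rot":[0,0,0],"fingers":-1},{"travel":[0,0,-0.54],"rot":[0,0,0],"fingers":-1},{"travel":[0,0,-0.54],"rot":[0,0,0],"fingers":-1}]'
python3 -m pendant '[{"travel":[0,0,-0.08],"rot":[0,0,0],"fingers":-1},{"travel":[0,0,-0.18],"rot":[0,0,0],"fingers":-1},{"travel":[0,0,-0.28],"rot":[0,0,0],"fingers":-1},{"travel":[0,0,-0.38],"rot":[0,0,0],"fingers":-1},{"travel":[0,0,-0.48],"rot":[0,0,0],"fingers":-1},{"travel":[0,0,-0.54],"rot":[0,0,0],"fingers":-1},{"travel":[0,0,-0.54],"rot":[0,0,0],"fingers":-1},{"travel":[0,0,-0.54],"rot":[0,0,0],"fingers":-1},{"travel":[0,0,-0.54],"rot":[0,0,0],"fingers":-1},{"travel":[0,0,-0.54],"rot":[0,0,0],"fingers":-1}]'
python3 -c "
from h import *
img,W=cloud('scene');cv2.imwrite('pics/s4.png',cv2.resize(img[90:240,170:320],None,fx=3,fy=3))
h,s,v=np.moveaxis(cv2.cvtColor(img,cv2.COLOR_BGR2HSV).astype(int),-1,0)
m=(h>5)&(h<17)&(s>150)&(abs(W[...,0]-.585)<.1)&(abs(W[...,1]+.134)<.1)
print(m.sum(),np.round(np.percentile(W[m],[1,50,99],axis=0),3))"
```

```text
clock: 14.35
tcp_pos: [0.5854, -0.1339, 0.2042]
orientation: [0.001, 0.674, 0.739, 0.001]
wrist_force: [-1.0, 0.4, -4.4]
finger_gap: 0.0106
grip_force: 68.6
clock: 15.35
tcp_pos: [0.5842, -0.1334, 0.2664]
orientation: [-0.001, 0.674, 0.739, -0.0]
wrist_force: [-0.5, 1.2, -4.6]
finger_gap: 0.0104
grip_force: 68.6
740 [[ 0.537 -0.172  0.182]
 [ 0.607 -0.128  0.203]
 [ 0.637 -0.088  0.218]]
```

View pics/s4.png

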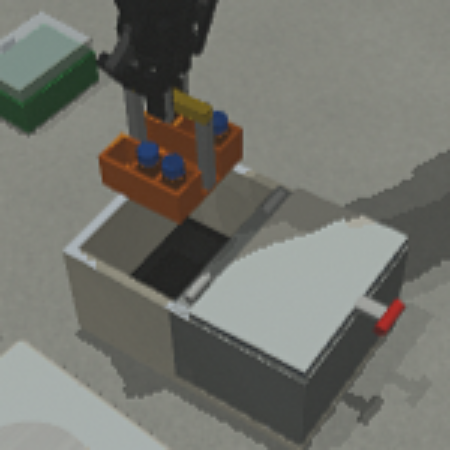

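The rack hangs level above the well, its underside at about 0.18 m, with the vials in it and the cover flat. I hand in.

```bash
python3 -c "
from workcell import env
print(env.hand_in())"
```

```text
the job is handed in; nothing more can be done
None
```

The job is handed in (no verdict was returned): the cover lies flat with its white face up, and the gripper holds the rack level and still by its handle, about 6 cm above the rim over the well, with its vials in place.

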